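Set and hold the sliding leg of a pan trivet

TASK

Take the grip bar of the extending pan trivet, draw the sprung leg out until its red pointer is level with the line on the orange length mark, and, keeping the leg on the mark, slide the red cam lever along the bar until it is fully closed. Do not slide the lever before the leg is at the mark, and leave the lemon, the garlic and the mug where they are. Finish while still holding the leg at the mark by its bar: do not let go, or the spring pulls it back.

Things in the scene. Friction and masses are not known exactly. Their poses are not given: they have to be found in the camera images.
- trivet: Extending pan trivet fixed to the worktop. Origin on the worktop under the middle of the front slat; leg draws out toward -x, y along the slats, z up. Three wooden slats cover x -13 to 85, y -102 to 114 mm, tops 30 mm high; two steel rails at y = -70 and 70 run from x -205 to 95 mm, tops 16 mm high; white scale strip with black ticks along x at y = 105 mm, top 12 mm high.
- leg: Sliding leg with an upright aluminium grip bar to hold: bar 14 mm thick (x), 152 long (y -78 to 74), 42 tall. Origin: middle of the bar's underside, 26 mm above the worktop (top at 68); axes as the trivet's. Leg in: it is at trivet x = -65 mm, 45 mm clear of the front slat. Grip at the grey pads, y -71 to -21 mm; the lever is beyond, toward +y. Leg's beam below: 32 x 166 mm, top at 26 mm.
- lever (a joint): Red cam lever, m: 0 open to 0.042 fully closed (stop); slides along the grip bar toward the trivet's +y with 3.5 N friction and stays where it is left. It travels with the leg. It starts 0 to 6 mm from its open stop.
- lever_face (a point): Middle of the lever's flat -y face, to be pushed toward +y by the sides of fingers that pinch the bar and slide along it; at y = -5 mm of the leg with joint lever 0, on the bar's centre plane. The lever is a red saddle over the bar: 48 mm wide in x (17 mm beyond each face of the bar), 20 mm along y, 30 to 75 mm above the worktop, thumb tab up to 86 mm.
- pointer (a point): Tip of the red pointer on the leg's +y end, above the scale strip (94 mm to +y of the leg's origin and at the same x, 25 mm above the worktop). The leg slides 0 to 115 mm out toward the trivet's -x; a spring pulls it in with 3 N when in, 6 N when 100 mm out, and draws it back if let go, also with the lever closed.
- mark_line (a point): End nearest the leg of the black line across the orange length mark, a fixed clip 12 x 24 x 10 mm (top 22 mm high) on the scale strip; axes parallel to the trivet's. The leg is at the mark when the pointer has the same x along the trivet as this line; that is 45 to 100 mm out from fully in.
- lemon: Loose yellow lemon, 70 x 50 x 50 mm, on the trivet's +y side; a bystander. Origin under its middle.
- garlic: Loose white garlic bulb, 51 mm, on the trivet's +y side; a bystander. Origin under its middle.
- mug_blue: Loose plain white mug, 86 x 119 x 101 mm with its handle, on the trivet's -y side; a bystander. Origin under its middle.

How it is judged:
On the way, in this order (a step that is already met when the one before it is completed fails the run):
1. the leg is held with its pointer within 6 mm of the mark, the lever still open (under 18 mm) (x of pointer in the frame of mark_line between -0.006 and 0.006 m and value of joint lever below 0.018 m and contact force between the fingers and leg above 1 N), for 0.2 s.
2. the lever is slid closed (over 37 mm) with the pointer within 6 mm of the mark (x of pointer in the frame of mark_line between -0.006 and 0.006 m and value of joint lever above 0.037 m), for 0.2 s.
At the end, for the whole second after the job is handed in: The pointer is within 6 mm of the mark line along the rails, the lever is over 37 mm along its 42 mm travel, the fingers still bear on the leg with over 1 N and the leg is still; lemon, garlic and mug are within 30 mm of where they stood (all of step 2 and contact force between the fingers and leg above 1 N and linear speed of leg below 0.01 m/s and distance of each of lemon, garlic, mug_blue from where it was at the start of the episode below 0.03 m); the arm keeps its last pose, push and grip.
It fails at once if the lever is slid past half way (over 20 mm) with the leg more than 12 mm from the mark (value of joint lever above 0.02 m and not (x of pointer in the frame of mark_line between -0.012 and 0.012 m)).
It fails at once if the lemon is moved by more than 30 mm (distance of lemon from where it was at the start of the episode above 0.03 m).
It fails at once if the garlic is moved by more than 30 mm (distance of garlic from where it was at the start of the episode above 0.03 m).
It fails at once if the mug is moved by more than 30 mm (distance of mug_blue from where it was at the start of the episode above 0.03 m).
It also fails if it takes over 38 s, if anything falls off the work surface, if the arm or the gripper's body presses on something with over 40 N, if the wrist force passes 120 N, or if a joint passes its speed limit or range.

ROBOT

A 6-joint arm with a two-finger parallel gripper is mounted at the origin on a cart in front of the work surface, level with it; the furniture and walls round the work are solid. World frame = base frame: x ahead of the robot, y to its left, z up, the work surface at z = 0. Lengths are in m, angles in rad, forces in N, time in s.
With the tool pointing down it reaches from about 0.3 to 0.775 m from the base axis. Payload 14.6 kg.
Tool frame: the origin (TCP) lies at the very end of the fingers, on their centre line; the grasp point (between the pads) lies 19 mm behind it (ctrl.tcp_to_grasp is the z of the grasp point in the tool frame, in m); z points along the fingers, y is the line along which they close (so a half turn about z gives the same grasp; the last joint's range is limited). The gripper opens to 94 mm and grips with 3 to 60 N. Pads are 16 mm wide; open, the fingers measure 119 mm over their backs; the gripper's body (75 mm by 177 mm) begins 78 mm behind the grasp point.
Start: joints at [-0.067, 0.3, 1.521, -0, 1.321, -0.067], TCP at [0.55, -0, 0.205] pointing down, gripper open.
Joint ranges: [-3.03, 3.03], [-0.79, 2.21], [0.23, 2.52], [-1.04, 4.18], [0, 3.07], [-2.55, 2.55]. Speed limits (rad/s): [2.22, 2.22, 2.57, 3.14, 3.14, 3.14].

INTERFACE

Orientations are given as a unit quaternion [x, y, z, w].
In Python, from bench import ctrl gives the robot as it stands.
- The arm moves only by the tool drive_tool, never from a script. Its argument "steps" is a list of rows, each an object of numbers: "x", "y", "z": the shift along the tool's x, y, z in mm; "yaw": the turn about the tool's z in rad; "claw": the gripper command: -1 is fully open, 1 is shut, values between are in proportion. A call has 1 to 5 rows; each row is the pose to reach, as a shift and turn from the pose commanded when the call began, along the tool's axes at that moment; what a row does not reach only later rows make up. A row lasts 1/8 s, in which the tool goes at most 62.5 mm and 10.7 degrees, less where a joint would pass 70% of its speed; a pose out of reach is approached as far as the arm can. A call with a gripper value outside its range is refused whole. The fingers move at their own pace and stop on an object; "grip_force" is the grip in N (left out, the last holds). Time passes only in rows, so rows that repeat a pose let the fingers close. It gives the time, the measured TCP pose, the force, the opening and the grip force at its end, in the units of the state.
- ctrl.read_state(): the state, without advancing time (a new reading comes with each control period).
- ctrl.read_camera(name): name is "scene" or "side" or "wrist"; returns the picture (420x560x3 uint8, red, green, blue); there is no depth.
- ctrl.camera_info(name): a dict with "mtx" (3x3 intrinsics, pixels), "camera_from_world" (4x4, takes a point from world to camera coordinates). Camera axes: x right, y up, looking along -z (the intrinsics and any distortion apply to the point x, -y, -z); pixel columns grow to the right and rows downward; lengths in m; the calibration is good to about 2 mm. The wrist camera is an equidistant fisheye: a pixel r from the principal point sees the ray r / f radians off the axis. A picture is of the moment at which its call begins: read the wrist's pose just before it. camera_info takes no time and is no camera call; for the wrist camera it gives the pose at the moment of the call.
- ctrl.close_job(): hands the job in; it is judged then, once.
Trained networks look in the newest picture that a camera, given by its name, has taken for a name from the list of things; names that differ only in an ending like _2 or _b are one class to them, and where a whole thing is asked for, a point or a joint stands for the part that bears it (a point fixed in the world has none). Each returns a list of dicts, best first, with "p" (0 to 1); they miss things now and then, are a little off and sometimes report something else, mostly with a low value. They report only what shows in the picture. A call takes as long as a camera call.
- ctrl.masks_of(camera, label): "region" (420x560 bool, what is visible of it) and "extent" ([centre column, centre row, width, height] in pixels, round what is visible of it).
The state is a dict: "time_s": time; "joint_positions": joint angles; "qd": joint speeds; "effort": joint torques, N m; "tool_pos": TCP position; "tool_rot": TCP orientation; "ft_force": force on the tool from outside, world axes, zero at the start; "wrist_torque": the same for the moment, N m; "width": finger opening in m; "grip_force": force on a finger pad.
Only numpy, scipy, OpenCV 4.12 (cv2) and the standard library are available. Lean on these libraries where they do the work, as an engineer would, in place of code of your own. Each camera call takes 0.05 s, during which the arm holds its last target. There are 200 camera calls.

## Working session

There is one attempt and no reset: what is moved stays moved. The work goes in short steps, Python scripts to look and compute and a tool call to move; the robot and the scene stay as the last step left them, time stands still between calls to the robot, and variables do not carry over. Pictures are saved under pics/ and viewed, at most 10 in all, crops included, and the job is handed in when it is done.

Besides the shell and the picture viewer there is one more tool, called after ">>>" as a command line: name --argument value ..., lists and objects as JSON in quotes. drive_tool: Moves the arm, as the interface text tells. Its arguments: {"type":"object","properties":{"steps":{"type":"array","items":{"type":"object","properties":{"x":{"type":"number"},"y":{"type":"number"},"z":{"type":"number"},"yaw":{"type":"number"},"claw":{"type":"number"}}}},"grip_force":{"type":"number"}},"required":["steps"]}

```bash
mkdir -p pics; cat > h.py <<'E'
import numpy as np, cv2
from bench import ctrl
def save(cam,name):
    im=ctrl.read_camera(cam); cv2.imwrite(f'pics/{name}.png',im[:,:,::-1]); return im
def ray(cam,uv,info=None):
    i=info or ctrl.camera_info(cam); K=np.array(i['mtx']); T=np.array(i['camera_from_world'])
    a=(uv[0]-K[0,2])/K[0,0]; b=(uv[1]-K[1,2])/K[1,1]
    if cam=='wrist':
        r=np.hypot(a,b); s=np.sin(r)/max(r,1e-9); d=np.array([a*s,-b*s,-np.cos(r)])
    else: d=np.array([a,-b,-1.])
    R=T[:3,:3]; return -R.T@T[:3,3], R.T@d
def atz(cam,uv,z,info=None):
    o,d=ray(cam,uv,info); return o+d*(z-o[2])/d[2]
def proj(cam,P,info=None):
    i=info or ctrl.camera_info(cam); K=np.array(i['mtx']); T=np.array(i['camera_from_world'])
    c=T[:3,:3]@np.asarray(P,float)+T[:3,3]
    if cam=='wrist':
        q=np.array([c[0],-c[1]]); n=np.hypot(*q); r=np.arctan2(n,-c[2]); q=q/max(n,1e-9)*r
    else: q=np.array([c[0],-c[1]])/-c[2]
    return np.array([K[0,0]*q[0]+K[0,2],K[1,1]*q[1]+K[1,2]])
E
python3 - <<'E'
from h import *
a=save('scene','s0');b=save('side','d0');c=save('wrist','w0')
cv2.imwrite('pics/all.png',cv2.resize(np.vstack([a,])[:,:,::-1],(784,588)))
s=ctrl.read_state();print(s['tool_pos'],s['tool_rot'],s['width'],ctrl.tcp_to_grasp)
for cam in('scene','side','wrist'):
    i=ctrl.camera_info(cam);print(cam,np.round(np.linalg.inv(i['camera_from_world']),3).tolist(),np.round(i['mtx'],1).tolist())
    for l in('leg','lever','mug_blue','lemon','garlic'):
        m=ctrl.masks_of(cam,l); print(l,[(round(float(x['p']),2),np.round(x['extent']).tolist()) for x in m[:2]])
E
```

```text
[ 5.49807166e-01 -7.15270497e-06  2.05006693e-01] [ 7.07121334e-01  7.07092091e-01 -2.86926242e-04 -3.32861615e-04] 0.09386345546293107 -0.0188
scene [[-0.827, 0.424, -0.37, 0.198], [-0.562, -0.6, 0.57, 0.638], [0.02, 0.679, 0.734, 0.795], [0.0, 0.0, 0.0, 1.0]] [[492.2, 0.0, 281.0], [0.0, 492.2, 201.9], [0.0, 0.0, 1.0]]
leg [(0.7, [244.0, 226.0, 78.0, 61.0])]
lever [(0.7, [153.0, 269.0, 27.0, 25.0]), (0.57, [240.0, 221.0, 23.0, 33.0])]
mug_blue [(0.63, [334.0, 190.0, 54.0, 58.0])]
lemon [(0.63, [242.0, 228.0, 74.0, 54.0]), (0.56, [168.0, 302.0, 28.0, 35.0])]
garlic [(0.69, [152.0, 269.0, 25.0, 24.0])]
side [[0.995, 0.06, -0.078, 0.509], [-0.099, 0.564, -0.82, -0.715], [-0.005, 0.823, 0.567, 0.603], [0.0, 0.0, 0.0, 1.0]] [[471.9, 0.0, 285.3], [0.0, 471.9, 199.7], [0.0, 0.0, 1.0]]
leg [(0.83, [293.0, 189.0, 34.0, 57.0])]
lever [(0.58, [294.0, 178.0, 27.0, 26.0])]
mug_blue [(0.75, [253.0, 230.0, 45.0, 59.0])]
lemon [(0.87, [286.0, 146.0, 18.0, 21.0])]
garlic [(0.64, [320.0, 153.0, 20.0, 18.0]), (0.61, [292.0, 176.0, 27.0, 28.0])]
wrist [[1.0, -0.001, -0.0, 0.55], [0.001, 0.964, 0.265, 0.078], [-0.0, -0.265, 0.964, 0.385], [0.0, 0.0, 0.0, 1.0]] [[325.2, 0.0, 279.1], [0.0, 325.2, 204.8], [0.0, 0.0, 1.0]]
leg [(0.6, [331.0, 67.0, 85.0, 132.0])]
lever []
mug_blue [(0.63, [239.0, 218.0, 88.0, 98.0]), (0.27, [339.0, 42.0, 53.0, 41.0])]
lemon []
garlic []
```

View pics/all.png

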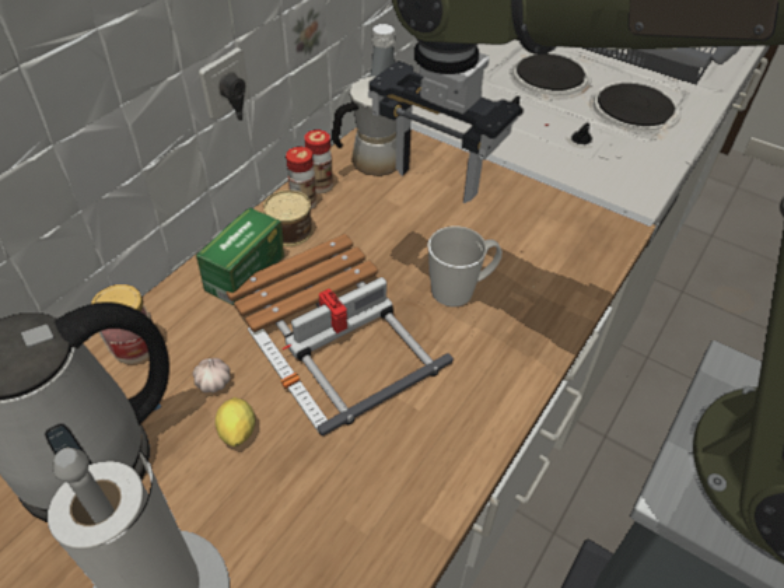

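View pics/w0.png

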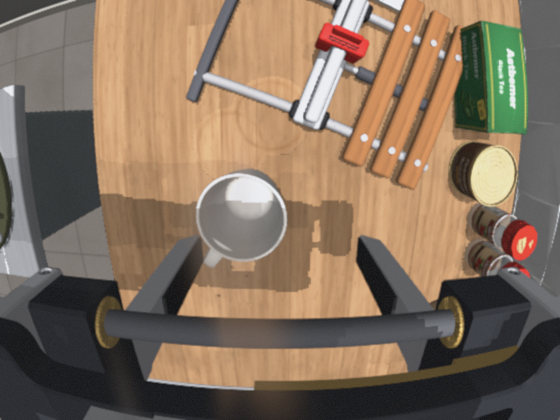

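The scene picture (scaled 1.4x) shows the trivet at about (320,330), with the red lever at (333,310), the orange mark at (291,381), the lemon at (236,423), the garlic at (212,376) and the mug at (455,265). In the wrist view the bar runs from (313,120) to (350,5), and the mug is at (242,217).

```bash
python3 - <<'E'
import cv2
s=cv2.imread('pics/s0.png')[165:313,150:340]
cv2.imwrite('pics/s0c.png',cv2.resize(s,None,fx=4,fy=4,interpolation=cv2.INTER_CUBIC))
d=cv2.imread('pics/d0.png')[120:260,210:400]
cv2.imwrite('pics/d0c.png',cv2.resize(d,None,fx=4,fy=4,interpolation=cv2.INTER_CUBIC))
E
```

```text
(no output)
```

View pics/s0c.png

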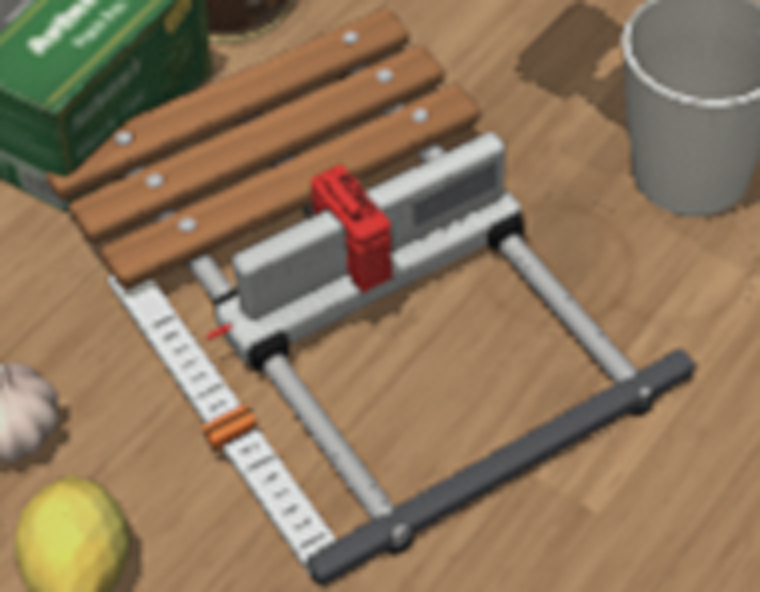

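View pics/d0c.png

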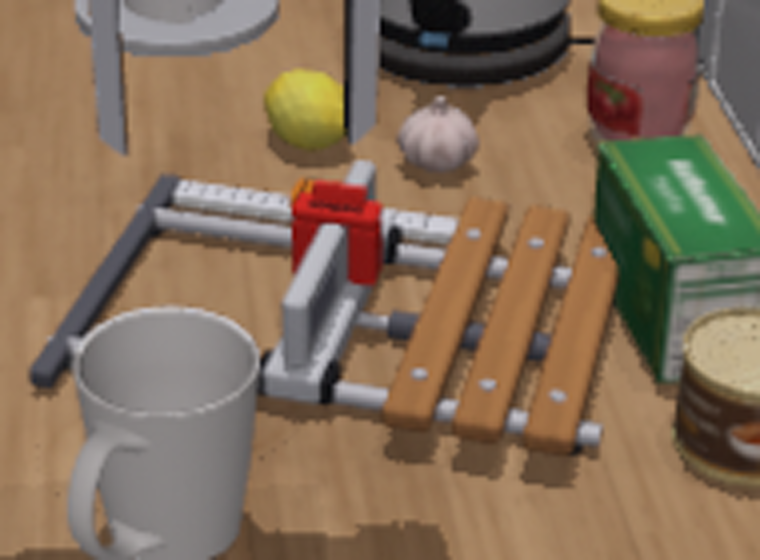

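```bash
cat >> h.py <<'E'
def t2w(p,P):
    c,s=np.cos(p[2]),np.sin(p[2]); P=np.asarray(P,float)/1000
    return np.array([p[0]+c*P[0]-s*P[1],p[1]+s*P[0]+c*P[1],P[2]])
def w2t(p,W):
    c,s=np.cos(p[2]),np.sin(p[2]); d=np.asarray(W)[:2]-p[:2]
    return np.array([c*d[0]+s*d[1],-s*d[0]+c*d[1]])*1000
E
python3 - <<'E'
from h import *
from scipy.optimize import least_squares
S=lambda u,v:(150+u/4,165+v/4); D=lambda u,v:(210+u/4,120+v/4)
obs=[('scene',S(240,256),(-65,74,68)),('scene',S(500,143),(-65,-78,68)),('scene',S(123,275),(-13,114,30)),('scene',S(478,112),(-13,-102,30)),('scene',S(395,12),(85,-102,30)),('scene',S(54,183),(85,114,30)),
('side',D(388,410),(-13,-102,30)),('side',D(472,200),(-13,114,30)),('side',D(577,440),(85,-102,30)),('side',D(316,233),(-65,-78,68)),('side',D(357,170),(-65,74,68))]
inf={c:ctrl.camera_info(c) for c in('scene','side')}
f=lambda p:np.concatenate([proj(c,t2w(p,P),inf[c])-uv for c,uv,P in obs])
r=least_squares(f,[0.65,0.2,-0.3],x_scale=[.1,.1,.1],loss='soft_l1');p=r.x
print(p,np.degrees(p[2]));print(np.round(f(p).reshape(-1,2),1).tolist())
for uv in((230,425),(253,415),(207,433)): print('line',w2t(p,atz('scene',S(*uv),.022,inf['scene'])))
print('ptr',w2t(p,atz('scene',S(209,337),.025,inf['scene'])))
print('scale',w2t(p,atz('scene',S(320,550),.012,inf['scene'])))
for uv in((350,170),(380,222),(393,280)): print('lever',w2t(p,atz('scene',S(*uv),.075,inf['scene'])))
print('grip',t2w(p,(-65,-45,68)))
for c,uv in(('side',D(165,335)),):print('mug',w2t(p,atz(c,uv,.1,inf[c])),atz(c,uv,.1,inf[c]))
for c,uv in(('scene',S(70,540)),('scene',S(20,410))):print('b',w2t(p,atz(c,uv,.02,inf[c])))
np.save('p.npy',p)
E
```

```text
[ 0.66885739  0.11992975 -0.36792814] -21.080729746244092
[[-0.5, 1.0], [0.4, -2.9], [-0.1, 0.3], [1.3, -2.2], [-2.0, -3.1], [-4.3, -6.9], [-1.7, -0.2], [-1.5, -1.3], [-0.2, 0.1], [-5.7, 18.0], [2.1, -2.5]]
line [-115.66357034  110.97513018]
line [-116.71447324   99.1914571 ]
line [-113.62625675  122.11469079]
ptr [-66.54269786  95.11928011]
scale [-192.01024931  107.77880583]
lever [-50.66897555   2.62262462]
lever [-87.45528627   8.15732254]
lever [-121.19943465   21.9899605 ]
grip [0.59202181 0.10132079 0.068     ]
mug [-102.95511784 -162.6116567 ] [0.51430394 0.00523216 0.1       ]
b [-129.05888501  200.39475727]
b [-51.33349011 188.70889541]
```

```bash
python3 - <<'E'
from h import *
from scipy.optimize import least_squares
S=lambda u,v:(150+u/4,165+v/4); D=lambda u,v:(210+u/4,120+v/4)
obs=[('scene',S(240,256),(-65,74,68)),('scene',S(500,143),(-65,-78,68)),('scene',S(123,275),(-13,114,30)),('scene',S(478,112),(-13,-102,30)),('scene',S(405,20),(85,-102,30)),
('side',D(388,410),(-13,-102,30)),('side',D(472,200),(-13,114,30)),('side',D(577,440),(85,-102,30)),('side',D(300,291),(-65,-78,68)),('side',D(357,168),(-65,74,68))]
inf={c:ctrl.camera_info(c) for c in('scene','side')}
f=lambda p:np.concatenate([proj(c,t2w(p,P),inf[c])-uv for c,uv,P in obs])
r=least_squares(f,[0.65,0.2,-0.3],x_scale=[.1,.1,.1],loss='soft_l1');p=r.x
print(p,np.degrees(p[2]));print(np.round(f(p).reshape(-1,2),1).tolist())
for uv in((230,425),(253,415),(207,433)): print('line',w2t(p,atz('scene',S(*uv),.022,inf['scene'])))
print('ptr',w2t(p,atz('scene',S(209,337),.025,inf['scene'])))
print('scale',w2t(p,atz('scene',S(320,550),.012,inf['scene'])))
print('grip',t2w(p,(-65,-55,68)))
np.save('p.npy',p)
from scipy.spatial.transform import Rotation as R
print(R.from_quat(ctrl.read_state()['tool_rot']).as_matrix().round(3).tolist())
E
```

```text
[ 0.66942141  0.11974185 -0.37348233] -21.39896141838607
[[-1.0, 0.8], [0.2, -2.9], [-0.5, -0.1], [1.3, -2.2], [-4.3, -5.1], [-1.7, -0.3], [-1.0, -1.2], [-0.2, 0.3], [-1.5, 3.4], [2.5, -2.0]]
line [-116.87184905  110.30016395]
line [-117.85728732   98.51083575]
line [-114.89643781  121.45086831]
ptr [-67.66366828  94.71738373]
scale [-193.19959751  106.67984709]
grip [0.58883505 0.09224931 0.068     ]
[[-0.0, 1.0, 0.0], [1.0, 0.0, 0.0], [0.0, 0.0, -1.0]]
```

>>> drive_tool --steps '[{"x":50,"y":20,"yaw":0.18,"claw":-0.1},{"x":97,"y":41,"yaw":0.373,"claw":-0.1},{"x":97,"y":41,"z":45,"yaw":0.373,"claw":-0.1},{"x":97,"y":41,"z":85,"yaw":0.373,"claw":-0.1},{"x":97,"y":41,"z":85,"yaw":0.373,"claw":-0.1}]' --grip_force 20

```text
$.steps[0]: bad value
```

```bash
python3 - <<'E'
from h import *
s=ctrl.read_state();p=np.load('p.npy');inf=ctrl.camera_info('wrist');im=save('wrist','w1')
from scipy.spatial.transform import Rotation as R
print(s['tool_pos'],s['width'],R.from_quat(s['tool_rot']).as_matrix().round(3).tolist(),w2t(p,s['tool_pos']))
import pickle;pickle.dump(inf,open('w1.pkl','wb'))
big=cv2.resize(im[:,:,::-1],(784,588))
for P in((-65,74,68),(-65,-78,68),(-13,114,30),(-13,-102,30),(-65,94,25),(-117,94,22),(-65,-50,68)):
    u=proj('wrist',t2w(p,P),inf);print(P,u.round());cv2.circle(big,tuple(int(round(x*1.4)) for x in u),3,(255,0,255),1)
cv2.imwrite('pics/w1b.png',big)
E
```

```text
[5.49998365e-01 1.12530371e-05 2.05471671e-01] 0.09424080428826304 [[-0.0, 1.0, 0.0], [1.0, 0.0, 0.0], [0.0, 0.0, -1.0]] [ -67.50541161 -155.04934197]
(-65, 74, 68) [365.  -8.]
(-65, -78, 68) [311. 125.]
(-13, 114, 30) [408.  -4.]
(-13, -102, 30) [343. 162.]
(-65, 94, 25) [362.  -9.]
(-117, 94, 22) [319. -25.]
(-65, -50, 68) [322.  99.]
```

View pics/w1b.png

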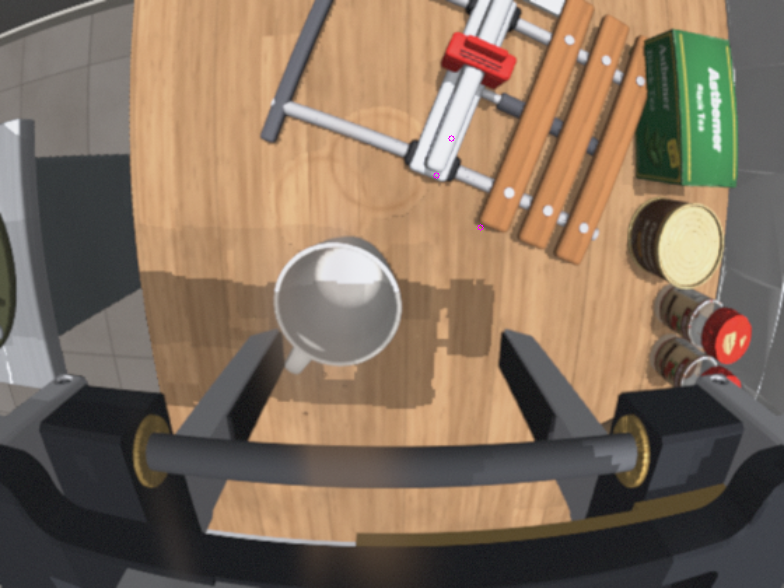

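The picture (1.4x) shows the arm still at its start pose. My predicted bar-end and slat-corner dots land within a few mm of the real edges, at (436,175) and (480,227). The row was refused, probably because it needs every field, so I'm resending it complete.

>>> drive_tool --steps '[{"x":50,"y":20,"z":0,"yaw":0.18,"claw":-0.1},{"x":97,"y":41,"z":0,"yaw":0.36,"claw":-0.1},{"x":97,"y":41,"z":45,"yaw":0.373,"claw":-0.1},{"x":97,"y":41,"z":85,"yaw":0.373,"claw":-0.1},{"x":97,"y":41,"z":85,"yaw":0.373,"claw":-0.1}]' --grip_force 20

```text
time_s: 1.58
tool_pos: [0.5896, 0.0969, 0.118]
tool_rot: [0.826, 0.564, -0.002, -0.001]
ft_force: [0.2, 0.3, -0.2]
width: 0.0522
grip_force: 0.0
```

```bash
python3 - <<'E'
from h import *
s=ctrl.read_state();p=np.load('p.npy');inf=ctrl.camera_info('wrist');im=save('wrist','w2')
from scipy.spatial.transform import Rotation as R
print(s['tool_pos'],s['width'],R.from_quat(s['tool_rot']).as_matrix().round(3).tolist(),w2t(p,s['tool_pos']))
import pickle;pickle.dump(inf,open('w2.pkl','wb'))
big=cv2.resize(im[:,:,::-1],(784,588))
for P in((-65,74,68),(-65,-78,68),(-13,114,30),(-13,-102,30),(-65,94,25),(-117,94,22),(-65,-50,68)):
    u=proj('wrist',t2w(p,P),inf);print(P,u.round());cv2.circle(big,tuple(int(round(x*1.4)) for x in u),3,(255,0,255),1)
cv2.imwrite('pics/w2b.png',big)
E
```

```text
[0.5896343  0.09694846 0.11799604] 0.05217820885482039 [[0.364, 0.931, -0.005], [0.931, -0.364, -0.001], [-0.002, -0.005, -1.0]] [-65.97037927 -50.33318931]
(-65, 74, 68) [282.  52.]
(-65, -78, 68) [281. 257.]
(-13, 114, 30) [345.  18.]
(-13, -102, 30) [338. 263.]
(-65, 94, 25) [282.  39.]
(-117, 94, 22) [220.  42.]
(-65, -50, 68) [282. 223.]
```

View pics/w2b.png

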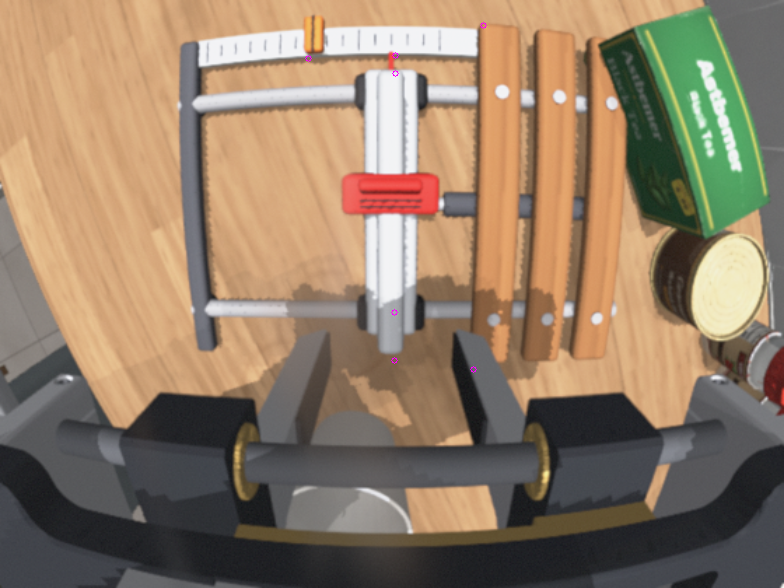

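The wrist view (1.4x) shows the bar from (391,352) to (392,70), with the pointer tip at (391,55). The orange mark spans (304–324, 16–52) and the lever is at (391,194). The fingers straddle the bar with the bar centred between them.

```bash
python3 - <<'E'
from h import *
import pickle
from scipy.optimize import least_squares
inf=pickle.load(open('w2.pkl','rb'));p0=np.load('p.npy');q=lambda u,v:np.array([u,v])/1.4
obs=[(q(391,352),(-65,-78,68)),(q(391.5,70),(-65,74,68)),(q(481,24),(-13,114,30)),(q(477,358),(-13,-102,30)),(q(391,55),(-65,94,25))]
f=lambda p:np.concatenate([proj('wrist',t2w(p,P),inf)-uv for uv,P in obs])
p=least_squares(f,p0,x_scale=[.1,.1,.1],loss='soft_l1').x
print(p-p0,f(p).reshape(-1,2).round(1).tolist())
im=cv2.imread('pics/w2.png'); c=im[8:42,210:240].astype(int)
print(c.sum(2)[::3].tolist())
for uv in((314,50),(314,35),(314,18)):print('line',w2t(p,atz('wrist',q(*uv),.022,inf)))
print('ptr',w2t(p,atz('wrist',q(391,55),.025,inf)))
s=ctrl.read_state();print('tcp',w2t(p,s['tool_pos']))
for uv in((391,212),(391,175)):print('lev',w2t(p,atz('wrist',q(*uv),.075,inf)))
np.save('p2.npy',p)
E
```

```text
[-0.00021056  0.00220943  0.00673292] [[1.5, 4.2], [0.1, -0.2], [-0.8, -1.8], [-3.0, 5.8], [0.5, -2.0]]
[[535, 540, 533, 531, 527, 517, 519, 520, 522, 532, 539, 544, 531, 522, 515, 520, 530, 526, 518, 516, 518, 522, 521, 520, 523, 522, 518, 519, 517, 518], [535, 532, 534, 534, 536, 530, 519, 513, 514, 522, 529, 526, 455, 350, 369, 489, 515, 513, 503, 492, 503, 521, 521, 520, 523, 524, 519, 515, 521, 515], [547, 538, 535, 530, 532, 538, 517, 458, 476, 511, 519, 510, 442, 306, 390, 503, 529, 529, 514, 462, 384, 394, 497, 521, 521, 517, 515, 508, 513, 517], [539, 545, 541, 539, 534, 531, 503, 459, 480, 507, 521, 507, 426, 316, 432, 509, 533, 527, 515, 460, 350, 332, 477, 522, 525, 517, 516, 505, 503, 507], [545, 558, 567, 573, 571, 569, 533, 481, 491, 509, 515, 516, 440, 320, 397, 493, 528, 529, 512, 456, 320, 358, 592, 672, 690, 699, 705, 704, 709, 713], [733, 733, 731, 731, 733, 734, 727, 584, 489, 506, 516, 500, 389, 298, 417, 517, 534, 531, 511, 450, 349, 465, 694, 734, 732, 730, 730, 730, 730, 729], [709, 673, 710, 730, 732, 732, 724, 575, 487, 506, 517, 508, 403, 305, 416, 511, 53
[... 361 characters left out ...]
 729, 729], [724, 721, 730, 732, 730, 732, 715, 580, 468, 467, 470, 452, 347, 276, 362, 454, 466, 460, 434, 362, 276, 450, 695, 733, 732, 731, 730, 729, 729, 731], [734, 734, 735, 735, 735, 735, 736, 725, 662, 477, 331, 281, 287, 299, 315, 319, 327, 338, 347, 377, 459, 546, 594, 633, 687, 709, 711, 702, 696, 687], [370, 351, 330, 323, 325, 324, 324, 331, 327, 330, 336, 339, 337, 334, 333, 336, 332, 328, 334, 325, 328, 329, 327, 331, 328, 334, 338, 336, 327, 318]]
line [-111.77385507   97.89945758]
line [-111.85955802  107.74510909]
line [-112.00117818  119.13881254]
ptr [-65.45594889  92.25883304]
tcp [-64.21426495 -51.41416578]
lev [-65.70516977   2.4525765 ]
lev [-65.60562783  20.58339716]
```

>>> drive_tool --steps '[{"x":0,"y":1,"z":45,"yaw":0,"claw":-0.1},{"x":0,"y":1,"z":83,"yaw":0,"claw":-0.1},{"x":0,"y":1,"z":83,"yaw":0,"claw":-0.1},{"x":0,"y":1,"z":83,"yaw":0,"claw":1},{"x":0,"y":1,"z":83,"yaw":0,"claw":1}]' --grip_force 20

```text
time_s: 2.25
tool_pos: [0.5931, 0.0967, 0.0398]
tool_rot: [0.826, 0.564, 0.001, 0.001]
ft_force: [-0.1, -0.4, 0.2]
width: 0.035
grip_force: 0.0
```

>>> drive_tool --steps '[{"x":0,"y":0,"z":0,"yaw":0,"claw":1},{"x":0,"y":0,"z":0,"yaw":0,"claw":1},{"x":0,"y":0,"z":0,"yaw":0,"claw":1}]' --grip_force 20

```text
time_s: 2.62
tool_pos: [0.5894, 0.0977, 0.0382]
tool_rot: [0.826, 0.564, -0.002, -0.002]
ft_force: [-24.1, 6.0, 19.7]
width: 0.0134
grip_force: 20.0
```

>>> drive_tool --steps '[{"x":0,"y":-8,"z":-3,"yaw":0,"claw":1},{"x":0,"y":-18,"z":-3,"yaw":0,"claw":1},{"x":0,"y":-30,"z":-3,"yaw":0,"claw":1},{"x":0,"y":-42,"z":-3,"yaw":0,"claw":1},{"x":0,"y":-42,"z":-3,"yaw":0,"claw":1}]' --grip_force 20

```text
time_s: 3.25
tool_pos: [0.5513, 0.1125, 0.0385]
tool_rot: [0.826, 0.564, -0.001, -0.001]
ft_force: [6.1, 3.8, -22.6]
width: 0.0139
grip_force: 20.0
```

```bash
cat > look.py <<'E'
from h import *
import sys,pickle
s=ctrl.read_state();p=np.load('p2.npy');inf=ctrl.camera_info('wrist');im=save('wrist',sys.argv[1])
pickle.dump((s,inf),open(sys.argv[1]+'.pkl','wb'))
print(s['tool_pos'],s['ft_force'],s['width'],s['grip_force'],s['time_s'],w2t(p,s['tool_pos']))
# pixel where mark line / pointer expected, crop around
u=proj('wrist',t2w(p,(-113,97,22)),inf); v=proj('wrist',t2w(p,(w2t(p,s['tool_pos'])[0],0,70)),inf)
x0=max(0,int(min(u[0],v[0]))-60); y0=max(0,int(u[1])-40); print('crop',x0,y0,u,v)
cv2.imwrite(f'pics/{sys.argv[1]}c.png',cv2.resize(im[y0:y0+150,x0:x0+200,::-1],None,fx=4,fy=4,interpolation=cv2.INTER_CUBIC))
E
python3 look.py w3
```

```text
[0.55132242 0.11253904 0.03850473] [  6.05156395   3.78092536 -22.62591885] 0.013885260066497762 19.981404840946198 3.25 [-106.67352388  -51.05908346]
crop 208 0 [268.27182866   5.37434919] [279.46291029 175.63406002]
```

View pics/w3c.png

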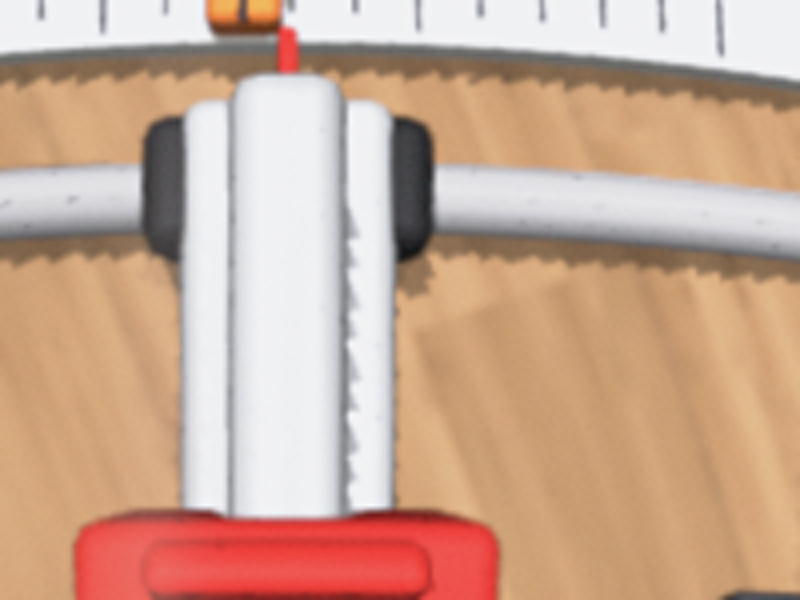

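Pointer tip is at crop (288,35) and the black line at (245,15). The clip's 12 mm spans 75 px, so the pointer has about 7 mm left to go. I'll pull 7 mm more and relax the z strain.

>>> drive_tool --steps '[{"x":0,"y":-4,"z":1.5,"yaw":0,"claw":1},{"x":0,"y":-7,"z":1.5,"yaw":0,"claw":1},{"x":0,"y":-7,"z":1.5,"yaw":0,"claw":1},{"x":0,"y":-7,"z":1.5,"yaw":0,"claw":1},{"x":0,"y":-7,"z":1.5,"yaw":0,"claw":1}]' --grip_force 20

```text
time_s: 3.92
tool_pos: [0.5463, 0.1146, 0.0385]
tool_rot: [0.826, 0.564, -0.0, -0.0]
ft_force: [5.3, 2.9, -10.2]
width: 0.0139
grip_force: 20.0
```

```bash
python3 look.py w4
```

```text
[0.54625505 0.11457818 0.03845397] [  5.31250879   2.89447508 -10.24960571] 0.013922765433094004 19.997744858264923 3.925 [-112.13510271  -50.9726233 ]
crop 217 0 [277.20553972   5.40560568] [279.61266714 175.74780293]
```

View pics/w4c.png

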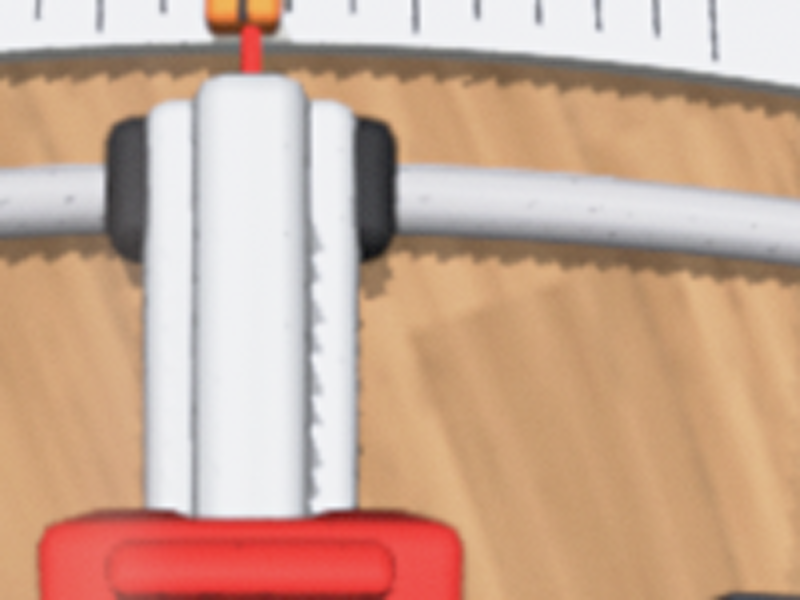

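Pointer tip is now at crop (251,30) against the line at (243,15), about 1.3 mm short. Next I slide toward the lever with a lighter grip.

>>> drive_tool --steps '[{"x":0,"y":-1,"z":-0.5,"yaw":0,"claw":1},{"x":8,"y":-1,"z":-0.5,"yaw":0,"claw":1},{"x":18,"y":-1,"z":-0.5,"yaw":0,"claw":1},{"x":28,"y":-1,"z":-0.5,"yaw":0,"claw":1},{"x":38,"y":-1,"z":-0.5,"yaw":0,"claw":1}]' --grip_force 12

```text
time_s: 4.6
tool_pos: [0.5589, 0.1482, 0.0392]
tool_rot: [0.826, 0.564, -0.002, 0.001]
ft_force: [-1.1, -18.3, 0.1]
width: 0.0141
grip_force: 12.0
```

```bash
python3 look.py w5
```

```text
[0.55887191 0.14816478 0.03923315] [ -1.13512415 -18.2614928    0.0999631 ] 0.014063184200038766 11.999620199203491 4.6 [-112.40087486  -15.09540946]
crop 217 20 [277.936593   60.9078624] [279.99657761 247.59064911]
```

>>> drive_tool --steps '[{"x":9,"y":-0.5,"z":0,"yaw":0,"claw":1},{"x":18,"y":-0.5,"z":0,"yaw":0,"claw":1},{"x":27,"y":-0.5,"z":0,"yaw":0,"claw":1},{"x":36,"y":-0.5,"z":0,"yaw":0,"claw":1},{"x":42,"y":-0.5,"z":0,"yaw":0,"claw":1}]' --grip_force 12

```text
time_s: 5.28
tool_pos: [0.5737, 0.1869, 0.0392]
tool_rot: [0.826, 0.563, -0.002, 0.001]
ft_force: [-3.7, -21.5, 1.4]
width: 0.0139
grip_force: 13.9
```

```bash
sed -i 's/, *x0:x0+200/,x0:x0+200/; s/y0:y0+150/y0:y0+150/' look.py; python3 look.py w6
```

```text
[0.57366895 0.18691433 0.03921625] [ -3.73466511 -21.53238406   1.44073862] 0.01393849395442976 13.872997798025608 5.275 [-112.48279445   26.38317403]
crop 218 89 [278.51961292 129.10586193] [280.39125993 316.500132  ]
```

View pics/w6c.png

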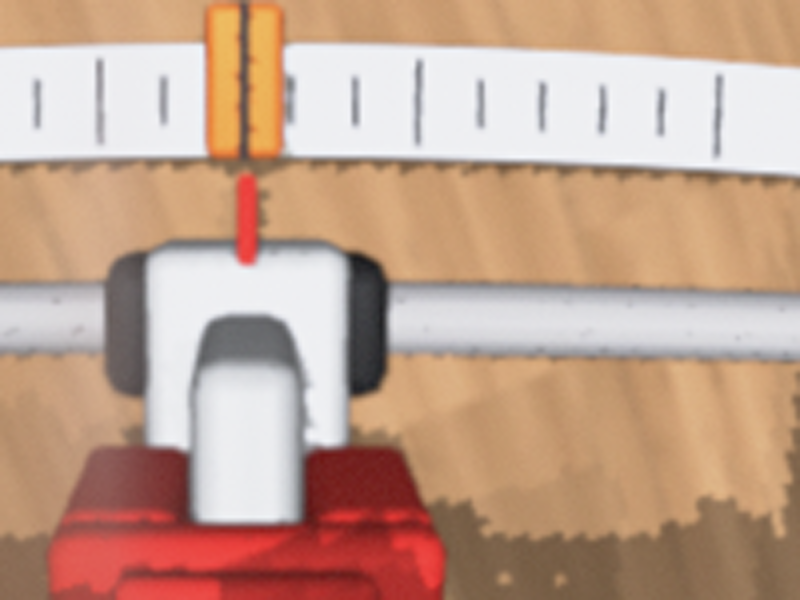

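The pointer (247,180) is level with the line (244,150), and the lever's +y edge is at row 525. I'll push on until the stop shows in the force.

>>> drive_tool --steps '[{"x":2,"y":0,"z":0,"yaw":0,"claw":1},{"x":4,"y":0,"z":0,"yaw":0,"claw":1},{"x":4,"y":0,"z":0,"yaw":0,"claw":1}]' --grip_force 12

```text
time_s: 5.7
tool_pos: [0.5748, 0.1893, 0.0392]
tool_rot: [0.826, 0.563, -0.003, 0.002]
ft_force: [-6.6, -28.2, 5.1]
width: 0.014
grip_force: 25.1
```

```bash
python3 look.py w7; python3 - <<'E'
from h import *
import pickle
s,inf=pickle.load(open('w6.pkl','rb'));p=np.load('p2.npy')
print('w6 lever +y top edge (closed=57)',w2t(p,atz('wrist',(218+245/4,89+525/4),.075,inf)))
print('w6 bar end (74)',w2t(p,atz('wrist',(218+245/4,89+355/4),.068,inf)))
E
```

```text
[0.57475422 0.18929242 0.03919652] [ -6.63163311 -28.15227671   5.05840041] 0.01400104936743317 25.05349773913622 5.7 [-112.32244099   28.99227957]
crop 218 93 [278.1882059  133.39884486] [280.33546604 320.31036168]
w6 lever +y top edge (closed=57) [-112.74986993   57.44119397]
w6 bar end (74) [-112.64253355   76.09145433]
```

>>> drive_tool --steps '[{"x":1.5,"y":0,"z":0,"yaw":0,"claw":1},{"x":1.5,"y":0,"z":0,"yaw":0,"claw":1},{"x":1.5,"y":0,"z":0,"yaw":0,"claw":1}]' --grip_force 12

```text
time_s: 6.12
tool_pos: [0.575, 0.1894, 0.0392]
tool_rot: [0.826, 0.563, -0.004, 0.002]
ft_force: [-10.1, -37.4, 9.1]
width: 0.0135
grip_force: 29.1
```

```bash
python3 look.py w8
```

```text
[0.57504836 0.18936139 0.03922679] [-10.099363   -37.40488247   9.1430715 ] 0.013462264214030966 29.13833275437355 6.125 [-112.07258835   29.16213693]
crop 217 93 [277.82324329 133.63328355] [280.42078149 320.57897731]
```

View pics/w8c.png

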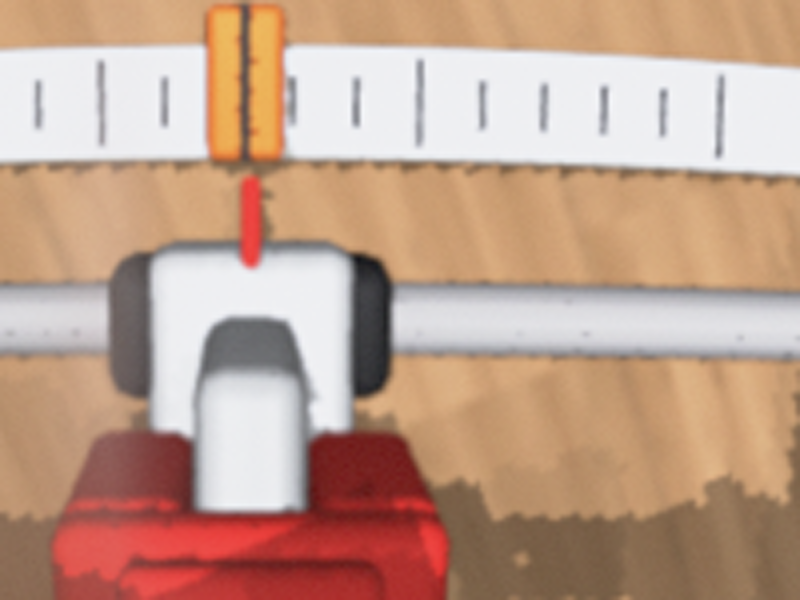

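The lever is at its stop: the TCP no longer moves and the force rises. The pointer (250,185) is within 1 mm of the line (245,150). I'll ease the push slightly, settle and hand in.

>>> drive_tool --steps '[{"x":-1.5,"y":0,"z":0,"yaw":0,"claw":1},{"x":-1.5,"y":0,"z":0,"yaw":0,"claw":1},{"x":-1.5,"y":0,"z":0,"yaw":0,"claw":1},{"x":-1.5,"y":0,"z":0,"yaw":0,"claw":1}]' --grip_force 15

```text
time_s: 6.68
tool_pos: [0.5749, 0.1893, 0.0392]
tool_rot: [0.826, 0.563, -0.003, 0.002]
ft_force: [-5.8, -26.4, 3.9]
width: 0.0139
grip_force: 30.6
```

```bash
python3 look.py w9; python3 -c "
from bench import ctrl
print(ctrl.close_job())"
```

```text
[0.57488298 0.18934987 0.03922554] [ -5.7834787  -26.35377267   3.93050992] 0.013890420170054896 30.558503810316324 6.675 [-112.22284428   29.09207424]
crop 218 93 [278.0528563  133.55938022] [280.38880818 320.40881626]
the job is handed in; nothing more can be done
None
```

The leg is held by its bar with the pointer about 1 mm from the mark line and the lever against its closed stop; I handed the job in at 6.7 s, but no verdict came back.

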